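# Clamp the suspension link in the quick-release vise

## Task

Clamp the suspension link that lies in the vise: squeeze the quick-release lever against its grip plate and, holding it squeezed, slide the jaw gently up to the link; let the lever go, then turn the crank clockwise (seen from the crank end) until the link is clamped tight, but do not overtighten. Let go of everything and leave the other parts on the bench alone.

Things in the scene. Friction and masses are not known exactly. Their poses are not given: they have to be found in the camera images.
- vise: Grey cast bench vise fixed to the bench, bed 235 x 84 mm, its top 60 mm above the bench. Origin: on the bench under the middle of the fixed jaw's gripping face. Its x axis is level and runs along the slide from the fixed jaw to the crank end, z up. Jaws 110 mm wide, tops 112 mm above the bench
- fixed_face (a point): Middle of the fixed jaw's gripping face, 86 mm above the bench
- jaw: Moving jaw, grey block 30 mm thick, 110 mm wide, facing the fixed jaw; it rides on the carriage and the screw pushes it out of it. Its front 10 mm is a black springy liner that gives 1 mm for every 50 N. Origin: at bench height below the middle of its gripping face (as it is unsqueezed); axes as the vise's
- jaw_face (a point): Middle of the moving jaw's gripping face (of the unsqueezed liner), 86 mm above the bench. Between the jaw's back and the lever plate 31 to 38 mm are free
- carriage (a joint): How far (m) the whole carriage (moving jaw, lever, grip plate, crank) has been slid towards the fixed jaw, 0 = wide open, about 105 mm between the jaws. Locked while the lever is free; slides with 2 to 5 N while it is squeezed, and locks wherever it stands when the lever is let go. Pushing the link along takes 4 to 7 N more; it must not be pressed with over 40 N in this way
- lever (a joint): Quick-release lever, a bare steel plate 8 mm thick, the one nearer the jaws; it is squeezed towards the 10 mm grey grip plate nearer the crank. Value in rad: 0 = sprung out (carriage locked), 0.30 = squeezed fully in; the carriage is free from about 0.18 on. Needs 8 to 13 N at its top
- squeeze (a point): Point to squeeze, 118 mm above the bench, moving with the carriage: midway between the outer faces of the lever plate and the fixed grip plate (40 mm over both when free, about 23 mm squeezed along the vise's x axis). Both are upright plates across the slide, 50 mm wide, tops at 136 mm, above a saddle with its top at 88 mm; 31 mm or more are free outside each plate
- crank (a joint): Crank angle (rad), 0 = handle straight up, 1.57 = level on the vise's +y side: it grows clockwise seen from the crank end and screws the moving jaw out by 16 mm a turn, with no end stop. Turning it takes 8 to 9 N at the handle when free and more once both jaws hold the link: tight from about 11 N (50 N on the link), best about 14 N (90 N), overtight from about 17 N (140 N). Stays where it is left
- crank_axis (a point): Point on the crank's axis of turning (parallel to the vise's x axis), level with the middle of the handle's length, 85 mm above the bench; moves with the carriage
- crank_grip (a point): Middle of the crank's handle: a black round sleeve 18 mm thick, 56 mm long, parallel to the vise's x axis, 38 mm from the axis of turning, sticking out from the crank arm away from the vise. It spins freely on its pin, so that it can be held from above while it is led round a circle in an upright plane
- work: Suspension link of cast aluminium, 0.9 kg: a bar 36 mm wide (across the jaws), 124 mm long, 45 mm high with a round bushed eye 50 mm across at each end, lying loose on the vise's bed between the jaws, its length along them, 1 to 5 mm from the fixed jaw; the jaw may push it along. Origin: middle of its underside; x across the jaws, like the vise's, z up
- screwdriver: Bystander: screwdriver with an orange handle, lying on the bench beyond the vise
- bearing: Bystander: steel bearing ring, 72 mm across, 22 mm high, on the bench beyond the vise
- ball_joint: Bystander: dark steel ball joint, 52 mm across, 70 mm high, standing on the bench past the fixed jaw's end
There are look-alikes about, which are no part of the job. Of the things that look like the work, the smaller one is meant.

How it is judged (in metres and radians):
On the way, in this order (a step that is already met when the one before it is completed fails the run):
1. with the lever squeezed, the moving jaw is slid up to within 3 mm of the link (value of joint lever above 0.08 rad and x of jaw_face in the frame of work below 0.021 m), for 0.1 s.
2. the lever is let go with the jaw still within 4 mm of the link (value of joint lever below 0.03 rad and x of jaw_face in the frame of work below 0.022 m), for 0.2 s.
3. the crank screws the jaw tight on the link (50 N or more) (value of joint lever below 0.03 rad and contact force between jaw and work above 50 N), for 0.2 s.
At the end, for the whole second after the job is handed in: the link stands level (within 3 degrees) on the vise's bed, at rest, clamped between the two jaws with 50 N or more, and the quick-release lever is out (all of step 3 and contact force between vise and work above 50 N and angle between work's own z axis and vertical below 0.06 rad and linear speed of work below 0.01 m/s and z of work in the frame of vise below 0.066 m); the robot touches nothing.
It fails at once if the link is pressed with more than 40 N while the lever is squeezed (jaw run into it) (value of joint lever above 0.08 rad and contact force between jaw and work above 40 N).
It fails at once if the link is overtightened (more than 140 N) (contact force between jaw and work above 140 N).
It fails at once if the screwdriver, bearing ring or ball joint is moved by more than 15 mm (distance of any of screwdriver, bearing, ball_joint from where it was at the start of the episode above 0.015 m).
It also fails if it takes over 72 s, if anything falls off the work surface, if the arm or the gripper's body presses on something with over 40 N, if the wrist force passes 120 N, or if a joint passes its speed limit or range.

## Robot

A 7-joint arm with a two-finger parallel gripper is mounted at the origin on the work surface. World frame = base frame: x ahead of the robot, y to its left, z up, the work surface at z = 0. Lengths are in m, angles in degrees, forces in N, time in s.
With the tool pointing down it reaches from about 0.4 to 0.85 m from the base axis. Payload 6.9 kg.
Tool frame: the origin (TCP) lies between the finger pads; the fingertips stand 8 mm ahead of it and the grasp point (between the pads) lies 11 mm behind it; z points along the fingers, x is the direction in which the jaws open and shut, and the axes are right-handed (so a half turn about z gives the same grasp; the last joint's range is limited). The gripper opens to 85 mm and grips with 20 to 120 N. Pads are 22 mm wide; open, the fingers measure 114 mm over their backs; the gripper's body (76 mm by 85 mm) begins 54 mm behind the grasp point. The pads swing forward as they close: fully open they stand 13 mm farther back than shut.
Start: joints at [-66.95, 29.078, -13.613, 85.955, 7.202, 65.827, -8.869], TCP at [0.183, 0.598, 0.239] pointing down, gripper open.
Joint ranges: [-176.47, 176.47], [-13.61, 117.27], [-81.72, 77.17], [0.22, 143.17], [-87.28, 267.28], [10, 112.55], [-165.47, 165.47]. Speed limits (degrees/s): [136.94, 136.94, 180, 180, 180, 180, 180].

## Interface

Orientations are given as [roll, pitch, yaw] about the fixed x, y, z axes, in that order (R = Rz(yaw) Ry(pitch) Rx(roll)).
In Python, from plant import r gives the robot as it stands.
- The arm moves only by the tool carry_out, never from a script. Its argument "steps" is one flat list of numbers, 7 for each row, row after row: the turn, a rotation vector about the tool's x, y, z in rad, then the shift along the tool's x, y, z in m, then the opening, from 0 (shut) to 1 (fully open). In form: [ax, ay, az, x, y, z, claw, ax, ay, az, x, y, z, claw, ...]. A call has 1 to 8 rows; each row shifts and turns the commanded pose from where the row before left it, along the tool's axes as they then stand; what a row does not reach is not made up. A row lasts 1/8 s, in which the tool goes at most 62.5 mm and 10.7 degrees, less where a joint would pass 70% of its speed; a pose out of reach is approached as far as the arm can. A call with a gripper value outside its range is refused whole. The fingers move at their own pace and stop on an object; "grip_force" is the grip in N (left out, the last holds). Time passes only in rows, so rows that do not move let the fingers close. It gives the time, the measured TCP pose, the force and the opening at its end, in the units of the state.
- r.observe(): the state, without advancing time (a new reading comes with each control period).
- r.snapshot(name): name is "scene" or "side" or "wrist"; returns a dict with "image" (400x640x3 uint8, red, green, blue), "vertical_fov" (degrees; the focal length in pixels is half the picture's height over the tangent of half this angle, whatever the lens; pixels are square), "cx", "cy" (the principal point, pixels), "dist_coeffs" ([k1, k2, p1, p2, k3] as OpenCV has them; the pictures are not rectified), "R" (3x3) and "t" (3): a world point X has camera coordinates R X + t; the wrist camera has in their place "hand_eye" (4x4, takes a point from camera to tool coordinates, whose origin is the TCP and whose axes are the tool frame's). Camera axes: x right, y down, z forward; pixel columns grow to the right and rows downward; lengths in m; the calibration is good to about 2 mm. A picture is of the moment at which its call begins: read the wrist's pose just before it. There is no depth.
- r.sign_off(): hands the job in, once; it reports no verdict.
The state is a dict: "t": time; "joints": joint angles; "qd": joint speeds; "effort": joint torques, N m; "eef_pos": TCP position; "ee_rot": TCP orientation; "contact_force": force on the tool from outside, world axes, zero at the start; "torque": the same for the moment, N m; "gripper_width": finger opening in m.
Only numpy, scipy, OpenCV 4.12 (cv2) and the standard library are available. Lean on these libraries where they do the work, as an engineer would, in place of code of your own. Each camera call takes 0.05 s, during which the arm holds its last target.

## Working session

There is one attempt and no reset: what is moved stays moved. The work goes in short steps, Python scripts to look and compute and a tool call to move; the robot and the scene stay as the last step left them, time stands still between calls to the robot, and variables do not carry over. Pictures are saved under pics/ and viewed, and the job is handed in when it is done.

Besides the shell and the picture viewer there is one more tool, called after ">>>" as name(argument=value, ...), one argument or row to a line, values as JSON. carry_out: Moves the arm, as the interface text tells. Its arguments: {"type":"object","properties":{"steps":{"type":"array","items":{"type":"number"}},"grip_force":{"type":"number"}},"required":["steps"]}

```bash
ls; mkdir -p pics; python3 - <<'E'
from plant import r
import cv2
print(r.observe())
for n in ("scene","side","wrist"):
    s=r.snapshot(n); cv2.imwrite(f"pics/{n}0.png",s["image"][:,:,::-1])
    print(n,{k:v for k,v in s.items() if k!="image"})
E
```

```text
pics
{'t': 0.0, 'joints': array([-66.94959262,  29.12556557, -13.60923602,  86.0082753 ,
         7.20422028,  65.82741758,  -8.86794052]), 'qd': array([ 0.02291542, -0.00658166, -0.04203725, -0.01130387, -0.04353851,
        0.15040012, -0.01416073]), 'effort': array([ 3.22953010e-04, -6.20602441e+01, -2.18618944e+00, -2.49657851e+01,
        1.27503887e-02,  1.23003172e-02, -1.34664401e-05]), 'eef_pos': array([0.18273499, 0.59718118, 0.23843203]), 'ee_rot': array([1.79996156e+02, 1.02101539e-01, 7.29976352e+01]), 'contact_force': array([-0.84968541, -0.25527717, -0.10888489]), 'torque': array([-0.06112004,  0.05267892, -0.02026556]), 'gripper_width': 0.0853106210362447}
scene {'vertical_fov': 49.484671623142624, 'cx': 322.62396226437386, 'cy': 197.6340642347837, 'dist_coeffs': array([-0.05206379,  0.        ,  0.        ,  0.        ,  0.        ]), 'R': array([[ 0.15067028,  0.98851753, -0.01147012],
       [ 0.81118552, -0.13025631, -0.57009766],
       [-0.56504559,  0.07659238, -0.82149686]]), 't': array([ 0.0430503 , -0.36749265,  1.55080171])}
side {'vertical_fov': 45.2577484
[... 179 characters left out ...]
3850828, -0.00679689],
       [-0.46018088, -0.54720714, -0.69914084],
       [ 0.4426879 ,  0.54117606, -0.71495167]]), 't': array([-0.45815807,  0.23642358,  1.01572886])}
wrist {'vertical_fov': 62.44906150054301, 'cx': 323.11326824313846, 'cy': 201.02128751413227, 'dist_coeffs': array([0.0103672, 0.       , 0.       , 0.       , 0.       ]), 'hand_eye': array([[ 9.99999395e-01,  1.06179731e-03, -2.88350573e-04,
         3.43621156e-04],
       [-9.12237657e-04,  9.46655855e-01,  3.22245032e-01,
        -8.35613042e-02],
       [ 6.15127667e-04, -3.22244574e-01,  9.46656250e-01,
        -1.35002907e-01],
       [ 0.00000000e+00,  0.00000000e+00,  0.00000000e+00,
         1.00000000e+00]])}
```

View pics/scene0.png

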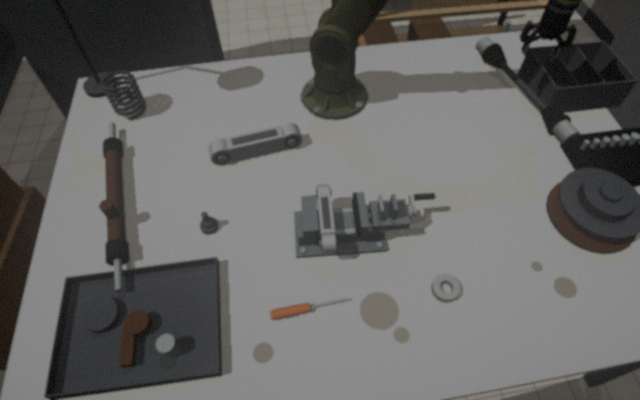

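View pics/side0.png

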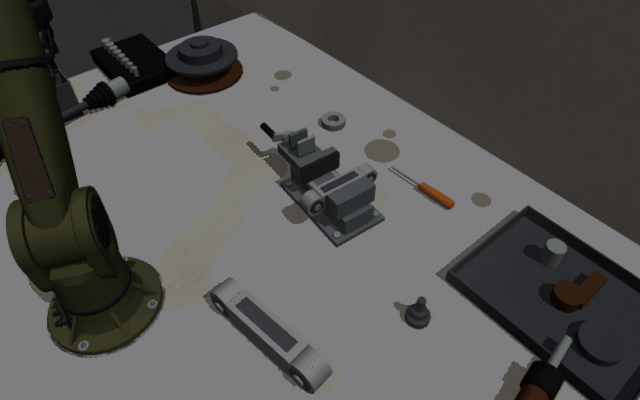

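View pics/wrist0.png

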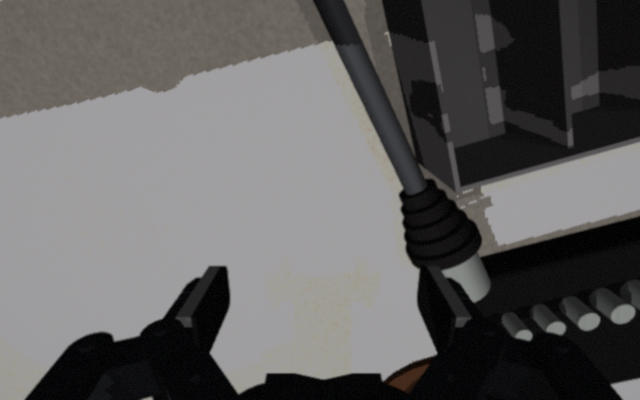

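```bash
cat > h.py <<'E'
import numpy as np, cv2
from scipy.spatial.transform import Rotation as Ro
from plant import r
def K(s):
    f=200/np.tan(np.radians(s["vertical_fov"]/2)); return np.array([[f,0,s["cx"]],[0,f,s["cy"]],[0,0,1]])
def snap(n):
    o=r.observe(); s=r.snapshot(n); s["o"]=o
    if n=="wrist":
        T=np.eye(4);T[:3,:3]=Ro.from_euler('xyz',o["ee_rot"],degrees=True).as_matrix();T[:3,3]=o["eef_pos"]
        C=np.linalg.inv(T@s["hand_eye"]); s["R"]=C[:3,:3];s["t"]=C[:3,3]
    return s
def proj(s,X):
    return cv2.projectPoints(np.atleast_2d(X).astype(float),cv2.Rodrigues(s["R"])[0],s["t"].astype(float),K(s),s["dist_coeffs"])[0][:,0]
def ray(s,uv):
    p=cv2.undistortPoints(np.array(uv,float).reshape(-1,1,2),K(s),s["dist_coeffs"])[:,0]
    d=np.c_[p,np.ones(len(p))]@s["R"]; return -s["R"].T@s["t"],d
def atz(s,uv,z):
    c,d=ray(s,uv); z=np.broadcast_to(z,(len(d),)); return c+d*((z-c[2])/d[:,2])[:,None]
def tri(ss,uvs):
    A=np.zeros((3,3));b=np.zeros(3)
    for s,u in zip(ss,uvs):
        c,d=ray(s,u);d=d[0]/np.linalg.norm(d[0]);P=np.eye(3)-np.outer(d,d);A+=P;b+=P@c
    return np.linalg.solve(A,b)
def crop(s,x0,y0,w,h,k,name,g=0.6):
    im=s["image"][y0:y0+h,x0:x0+w,::-1]; im=(255*(im/255.)**g).astype(np.uint8)
    cv2.imwrite("pics/"+name,cv2.resize(im,None,fx=k,fy=k,interpolation=cv2.INTER_CUBIC))
E
python3 - <<'E'
from h import *
import pickle
a=snap("scene");b=snap("side");pickle.dump((a,b),open("ab.pkl","wb"))
crop(a,285,175,160,100,5,"sc1.png"); crop(b,250,100,160,150,4,"sd1.png")
E
```

```text
(no output)
```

View pics/sc1.png

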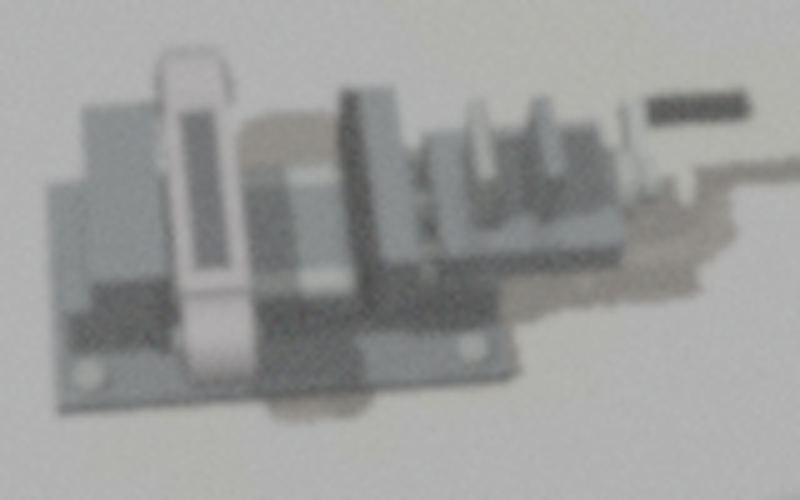

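View pics/sd1.png

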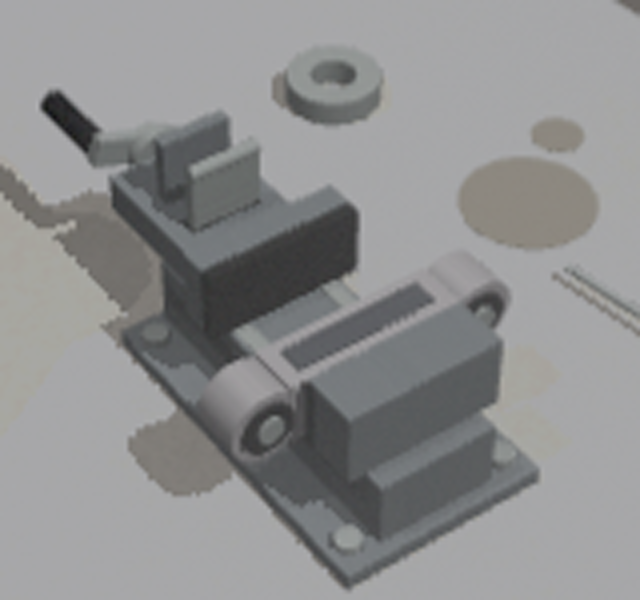

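```bash
python3 - <<'E'
from h import *
import pickle
a,b=pickle.load(open("ab.pkl","rb"))
S=lambda u,v:(285+u/5,175+v/5)
D=lambda u,v:(250+u/4,100+v/4)
pr=lambda n,x:print(n,np.round(x,4).tolist())
pr("h out",tri([a,b],[S(748,103),D(52,100)]));pr("h in",tri([a,b],[S(648,110),D(98,145)]))
pr("lever nearL",tri([a,b],[S(470,97),D(190,185)]));pr("lever far",tri([a,b],[S(488,178),D(257,142)]))
pr("grip near",tri([a,b],[S(535,97),D(158,143)]));pr("grip far",tri([a,b],[S(556,175),D(226,115)]))
pr("lever z",atz(a,[S(470,97),S(488,97),S(488,178)],.136))
pr("grip z",atz(a,[S(532,97),S(552,97),S(560,173)],.136))
pr("jaw front top z",atz(a,[S(342,90),S(360,280)],.112))
pr("fix jaw side z",atz(b,[D(352,413),D(500,335),D(310,380)],.112))
pr("fix jaw scene",atz(a,[S(85,105),S(95,280),S(155,103)],.112))
pr("base",atz(a,[S(60,412),S(520,378)],.0));pr("baseside",atz(b,[D(348,588),D(540,475),D(125,340)],.0))
E
```

```text
h out [0.544, 0.183, 0.097]
h in [0.5402, 0.1269, 0.096]
lever nearL [0.5387, 0.0247, 0.1288]
lever far [0.5921, 0.0227, 0.1345]
grip near [0.5449, 0.0603, 0.1338]
grip far [0.5951, 0.0578, 0.1332]
lever z [[0.5421, 0.0246, 0.136], [0.5436, 0.0339, 0.136], [0.593, 0.0224, 0.136]]
grip z [[0.5473, 0.0567, 0.136], [0.5489, 0.067, 0.136], [0.5958, 0.0594, 0.136]]
jaw front top z [[0.5105, -0.0363, 0.112], [0.6281, -0.0498, 0.112]]
fix jaw side z [[0.4997, -0.1739, 0.112], [0.6054, -0.1824, 0.112], [0.4983, -0.1395, 0.112]]
fix jaw scene [[0.4984, -0.1742, 0.112], [0.6069, -0.1826, 0.112], [0.503, -0.1369, 0.112]]
base [[0.6207, -0.209, 0.0], [0.6399, 0.0438, 0.0]]
baseside [[0.4765, -0.2, 0.0], [0.6242, -0.2098, 0.0], [0.4989, 0.0496, 0.0]]
```

>>> carry_out(
  steps=[0,0,0,-0.03,0.038,-0.01,1,0,0,0,-0.035,0.044,0,1,0,0,0,-0.035,0.044,0,1,0,0,0,-0.035,0.044,0,1,0,0,0,-0.035,0.044,0,1,0,0,0,-0.035,0.044,0,1,0,0,0,-0.035,0.044,0,1,0,0,0,-0.035,0.044,0,1],
)

```text
t: 1.25
eef_pos: [0.4341, 0.2319, 0.2495]
ee_rot: [180.0, -0.0, 73.0]
contact_force: [0.8, 0.0, -0.1]
gripper_width: 0.0852
```

>>> carry_out(
  steps=[0,0,0,-0.035,0.046,0,1,0,0,0,-0.035,0.046,0,1,0,0,0,-0.035,0.046,0,1,0,0,0,-0.035,0.046,0,1,0,0,-0.11,0,0,0,1,0,0,-0.11,0,0,0,1,0,0,0,0,0,0,1],
)

```text
t: 2.12
eef_pos: [0.5682, 0.0456, 0.2491]
ee_rot: [-180.0, -0.0, 85.5]
contact_force: [-0.6, -0.1, 0.0]
gripper_width: 0.0856
```

```bash
python3 - <<'E'
from h import *
import pickle
s=snap("wrist");pickle.dump(s,open("w1.pkl","wb"));print(s["o"]["eef_pos"],s["o"]["ee_rot"],s["o"]["contact_force"])
crop(s,0,0,640,400,1.25,"w1.png",.7)
E
```

```text
[0.56820126 0.04561859 0.24911069] [-1.79977508e+02 -9.11518800e-03  8.55407676e+01] [-0.57701866 -0.07561763  0.01938235]
```

View pics/w1.png

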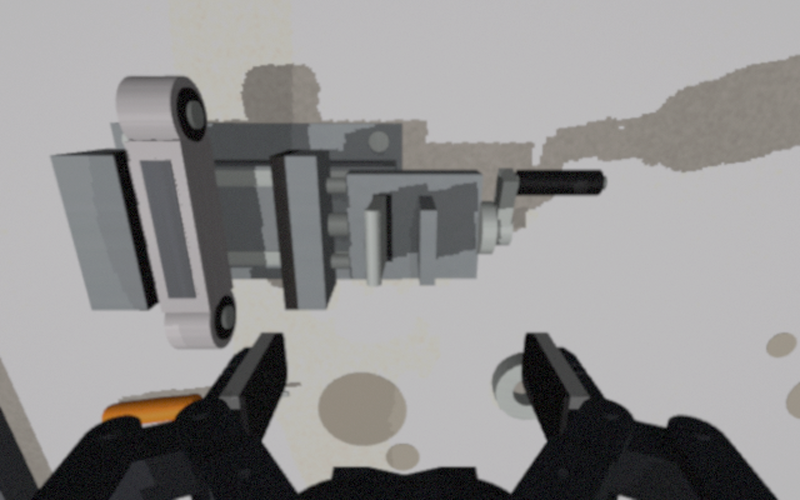

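```bash
python3 - <<'E'
from h import *
import pickle
s=pickle.load(open("w1.pkl","rb"))
crop(s,215,110,200,150,4,"w1c.png",.6)
crop(s,40,50,240,180,3.3,"w1d.png",.6)
crop(s,370,110,130,100,6,"w1e.png",.6)
E
```

```text
(no output)
```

View pics/w1c.png

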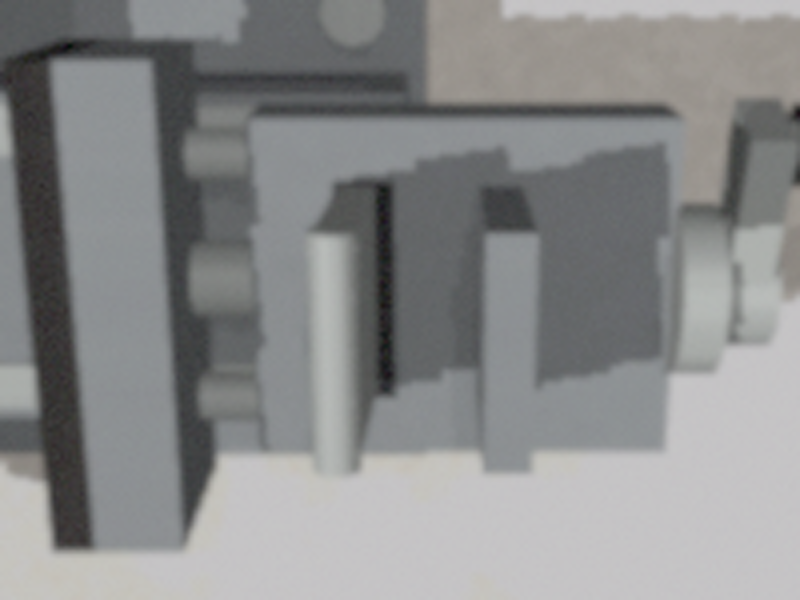

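View pics/w1d.png

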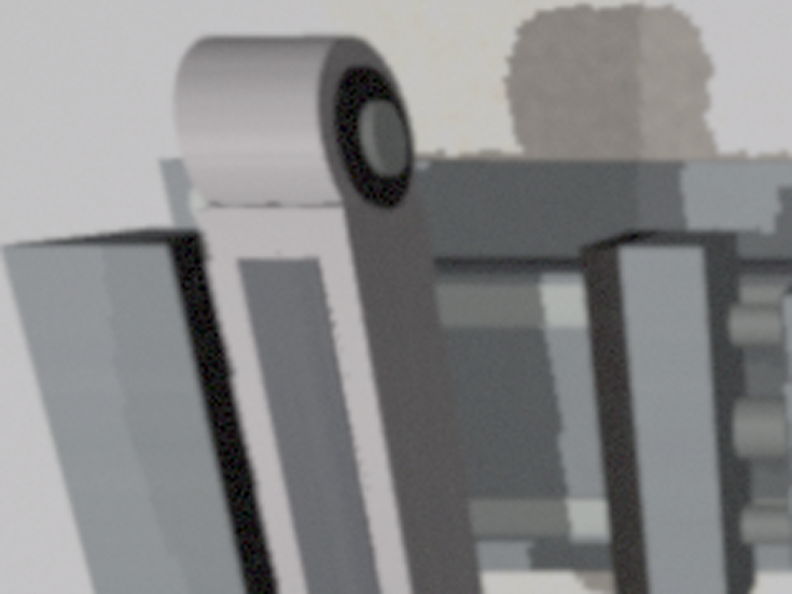

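View pics/w1e.png

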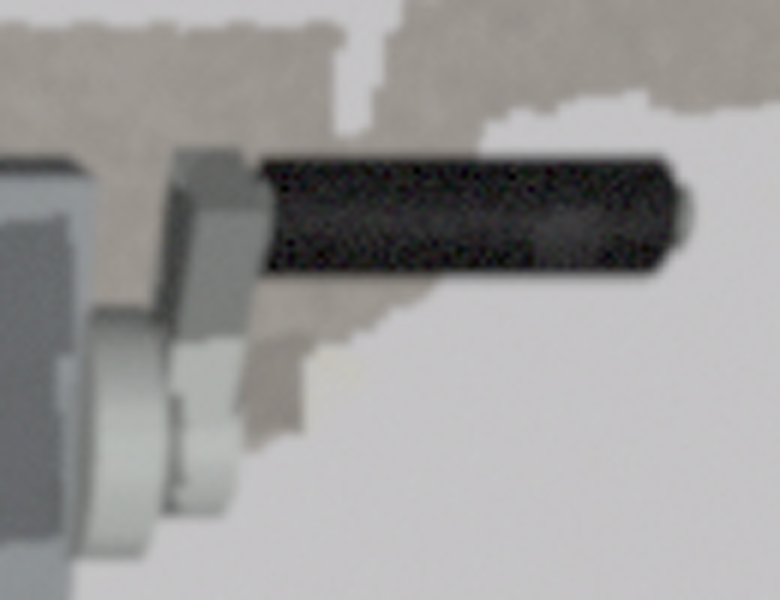

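```bash
python3 - <<'E'
from h import *
import pickle
s=pickle.load(open("w1.pkl","rb"))
th=np.radians(85.6);ex=np.array([np.cos(th),np.sin(th)]);ey=np.array([-ex[1],ex[0]])
def pr(n,P,z,o,k):
    P=atz(s,np.array(o)+np.array(P)/k,z); print(n,[(round(float(p[:2]@ex),4),round(float(p[:2]@ey),4)) for p in P], np.round(P[:,:2].mean(0),4))
C=((215,110),4);D=((40,50),3.3);E=((370,110),6)
pr("lever",[(310,232),(356,232),(358,470),(316,470)],.136,*C)
pr("grip",[(484,232),(538,232),(530,470),(484,470)],.136,*C)
pr("jaw front",[(12,60),(55,548)],.112,*C);pr("jaw liner/back",[(52,60),(92,548),(155,60),(185,548)],.112,*C)
pr("fix",[(170,240),(240,594)],.112,*D); pr("fix bk",[(5,247)],.112,*D)
pr("link",[(207,207),(345,207),(280,594),(412,594)],.105,*D)
pr("handle",[(262,160),(262,270),(665,160),(665,272)],.097,*E)
pr("bed",[(92,310),(92,555),(165,315),(165,555)],.085,*E)
print(s["o"]["eef_pos"][:2]@ex,s["o"]["eef_pos"][:2]@ey)
E
```

```text
lever [(0.066, -0.5371), (0.0748, -0.5371), (0.0743, -0.5868), (0.0657, -0.5868)] [0.5657 0.0269]
grip [(0.0994, -0.5371), (0.1097, -0.5371), (0.1094, -0.5868), (0.1, -0.5868)] [0.5683 0.0612]
jaw front [(0.0047, -0.5073), (0.0032, -0.6165)] [ 0.5605 -0.0392]
jaw liner/back [(0.0127, -0.5073), (0.0117, -0.6165), (0.0335, -0.5073), (0.0329, -0.6165)] [ 0.562  -0.0205]
fix [(-0.0963, -0.5058), (-0.0987, -0.5995)] [ 0.5435 -0.1396]
fix bk [(-0.1364, -0.5076)] [ 0.4956 -0.175 ]
link [(-0.0902, -0.4984), (-0.0563, -0.4983), (-0.0925, -0.6026), (-0.056, -0.6026)] [ 0.5432 -0.1158]
handle [(0.1674, -0.5187), (0.1688, -0.5346), (0.2251, -0.5187), (0.2276, -0.5349)] [0.5403 0.1562]
bed [(0.1467, -0.543), (0.1491, -0.5828), (0.1579, -0.5438), (0.1607, -0.5828)] [0.5732 0.11  ]
0.089075985540231 -0.5630268202990996
```

>>> carry_out(
  steps=[0,0,0,0.004,0,0.03,0.7,0,0,0,0.004,0,0.03,0.7,0,0,0,0,0,0.03,0.7,0,0,0,0,0,0,0.7],
  grip_force=40,
)

```text
t: 2.68
eef_pos: [0.5674, 0.0538, 0.1575]
ee_rot: [-179.8, 0.1, 85.5]
contact_force: [-0.2, -0.6, 1.0]
gripper_width: 0.0595
```

```bash
python3 - <<'E'
from h import *
s=snap("wrist");print(s["o"]["eef_pos"],s["o"]["contact_force"],s["o"]["gripper_width"])
crop(s,0,0,640,400,1.25,"w2.png",.6)
E
```

```text
[0.56737162 0.05382251 0.15750114] [-0.19880323 -0.64904761  1.0466498 ] 0.05952467168531043
```

View pics/w2.png

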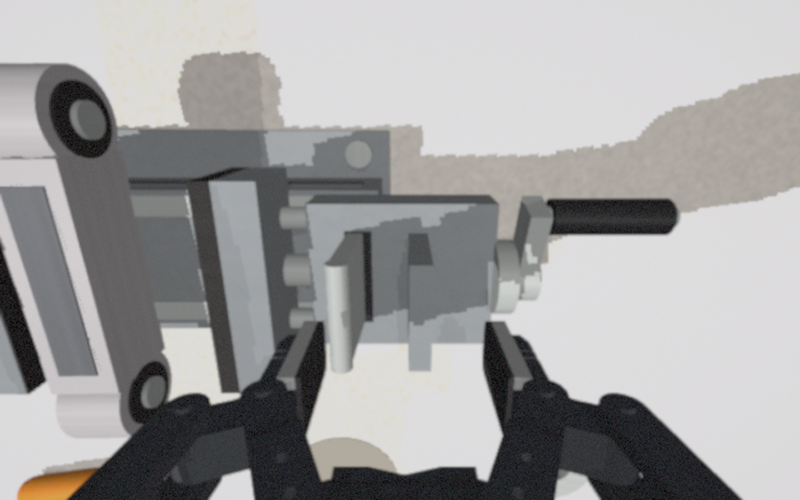

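>>> carry_out(
  steps=[0,0,0,-0.008,0,0,0.7,0,0,0,0,0,0.025,0.7,0,0,0,0,0,0.025,0.7,0,0,0,0,0,0,0.7],
)

```text
t: 3.22
eef_pos: [0.5678, 0.045, 0.1091]
ee_rot: [-179.9, 0.0, 85.5]
contact_force: [0.4, 1.3, -0.1]
gripper_width: 0.0599
```

```bash
python3 - <<'E'
from h import *
s=snap("wrist");print(s["o"]["eef_pos"],s["o"]["contact_force"],s["o"]["gripper_width"])
crop(s,0,0,640,400,1.25,"w3.png",.6)
s=snap("scene");crop(s,285,155,160,110,5,"s3.png",.6)
E
```

```text
[0.56780208 0.04502756 0.10912719] [ 0.40338321  1.32005403 -0.13250894] 0.05985630945576691
```

View pics/w3.png

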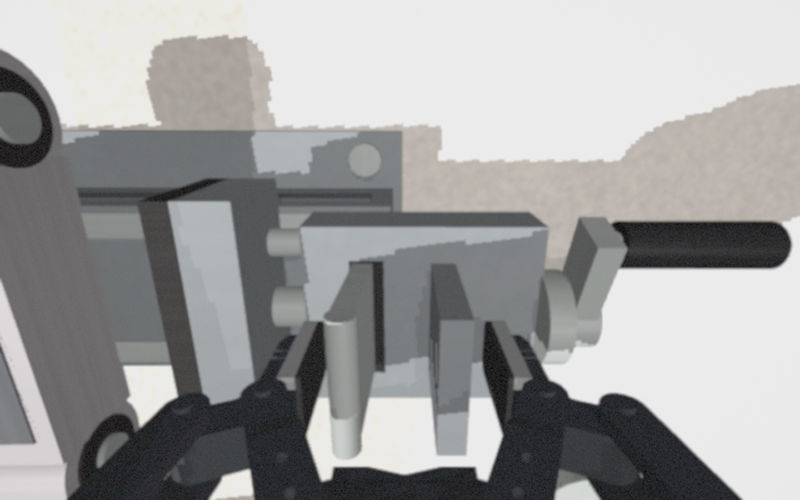

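View pics/s3.png

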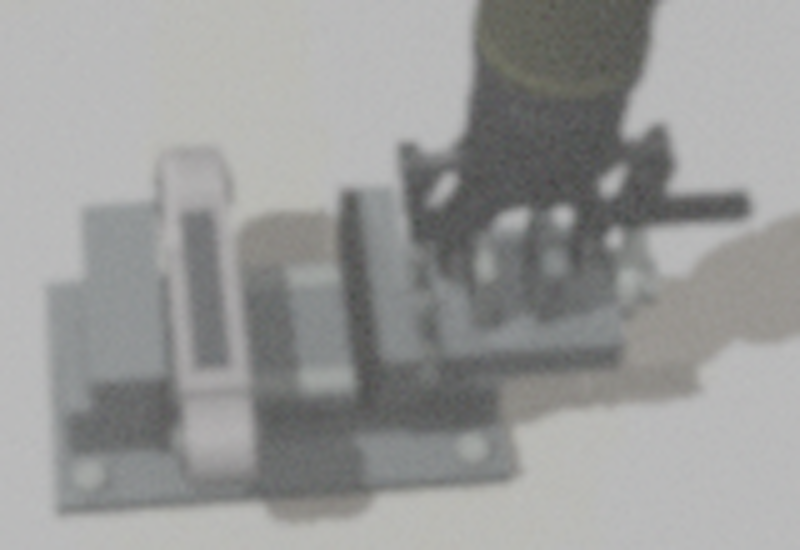

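>>> carry_out(
  steps=[0,0,0,0.004,0,0.002,0.5,0,0,0,0.0045,0,0,0.35,0,0,0,0,0,0,0.2,0,0,0,0,0,0,0.1,0,0,0,0,0,0,0.1],
  grip_force=40,
)

```text
t: 3.95
eef_pos: [0.5701, 0.0545, 0.1094]
ee_rot: [179.8, -0.0, 85.6]
contact_force: [-0.5, -0.3, 9.1]
gripper_width: 0.0257
```

```bash
python3 - <<'E'
from h import *
s=snap("wrist");print(s["o"]["eef_pos"],s["o"]["contact_force"],s["o"]["gripper_width"])
crop(s,0,0,640,400,1.25,"w4.png",.6)
E
```

```text
[0.57010156 0.05451896 0.10935574] [-0.4711364  -0.25324314  9.12458238] 0.025662447320819855
```

View pics/w4.png

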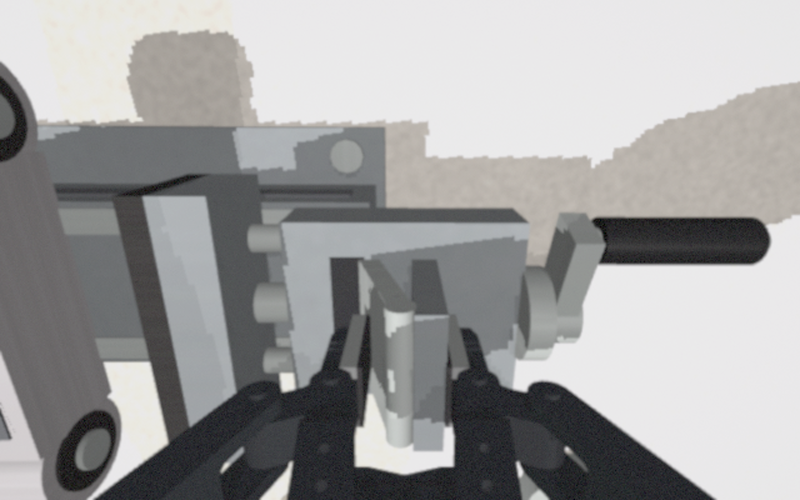

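>>> carry_out(
  steps=[0,0,0,-0.003,0,0,0.1,0,0,0,-0.006,0,0,0.1,0,0,0,-0.008,0,0,0.1,0,0,0,-0.008,0,0,0.1,0,0,0,-0.008,0,0,0.1,0,0,0,-0.008,0,0,0.1,0,0,0,-0.004,0,0,0.1,0,0,0,0,0,0,0.1],
)

```text
t: 5.0
eef_pos: [0.5665, 0.0094, 0.1094]
ee_rot: [179.8, 0.0, 85.6]
contact_force: [-1.1, 0.5, 9.4]
gripper_width: 0.0253
```

```bash
python3 - <<'E'
from h import *
import pickle
s=snap("wrist");print(s["o"]["eef_pos"],s["o"]["contact_force"],s["o"]["gripper_width"]);pickle.dump(s,open("w5.pkl","wb"))
crop(s,0,0,640,400,1.25,"w5.png",.6)
s=snap("scene");crop(s,285,155,160,110,5,"s5.png",.6);pickle.dump(s,open("s5.pkl","wb"))
E
```

```text
[0.56653209 0.00935313 0.10938141] [-1.09063149  0.51815461  9.40422345] 0.02526586558188314
```

View pics/w5.png

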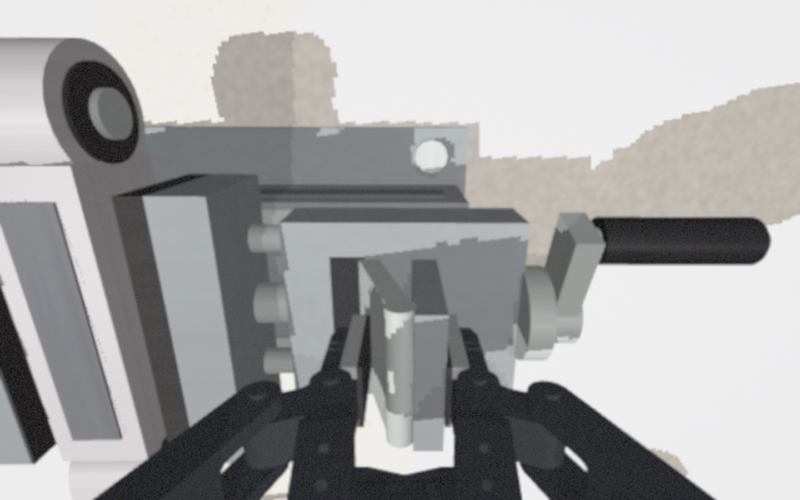

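View pics/s5.png

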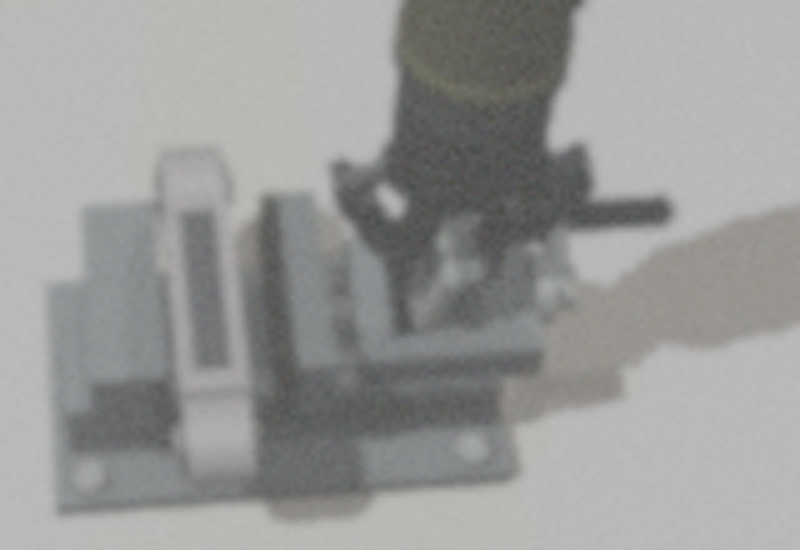

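```bash
python3 - <<'E'
from h import *
import pickle
s=pickle.load(open("w5.pkl","rb"))
th=np.radians(85.6);ex=np.array([np.cos(th),np.sin(th)])
f=lambda P,z:print([round(float(p[:2]@ex),4) for p in atz(s,np.array(P)/1.25,z)])
f([(75,165),(122,437)],.105);f([(115,196),(143,196),(210,196)],.112)
crop(s,0,100,200,200,4,"w5c.png",.5)
E
```

```text
[-0.0556, -0.0648]
[-0.0399, -0.031, -0.0095]
```

View pics/w5c.png

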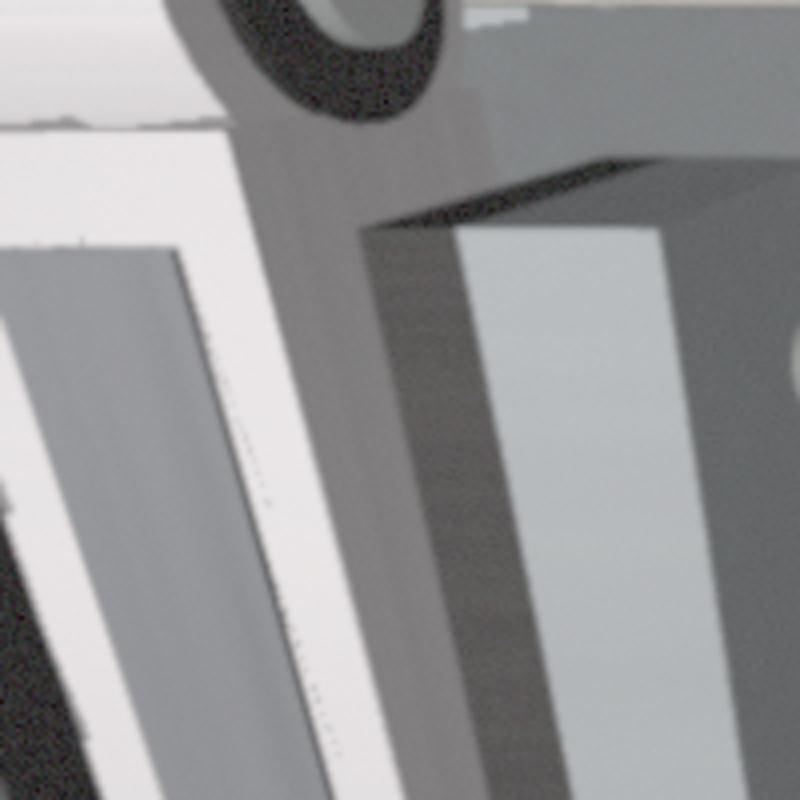

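>>> carry_out(
  steps=[0,0,0,-0.004,0,0,0.1,0,0,0,-0.004,0,0,0.1,0,0,0,-0.003,0,0,0.1,0,0,0,-0.001,0,0,0.1,0,0,0,-0.001,0,0,0.1],
)

```text
t: 5.72
eef_pos: [0.5656, -0.0024, 0.1093]
ee_rot: [179.8, -0.1, 85.7]
contact_force: [-1.5, 2.6, 9.0]
gripper_width: 0.0257
```

>>> carry_out(
  steps=[0,0,0,-0.001,0,0,0.1,0,0,0,-0.001,0,0,0.1],
)

```text
t: 5.98
eef_pos: [0.5655, -0.0044, 0.1094]
ee_rot: [179.8, -0.1, 85.7]
contact_force: [-1.6, 2.1, 8.8]
gripper_width: 0.0253
```

```bash
python3 - <<'E'
from h import *
s=snap("wrist");print(s["o"]["eef_pos"],s["o"]["contact_force"],s["o"]["gripper_width"])
crop(s,0,0,280,280,2.8,"w6.png",.5)
E
```

```text
[ 0.5654868  -0.00435094  0.10935402] [-1.57610331  2.10932303  8.81400637] 0.02531862648032147
```

View pics/w6.png

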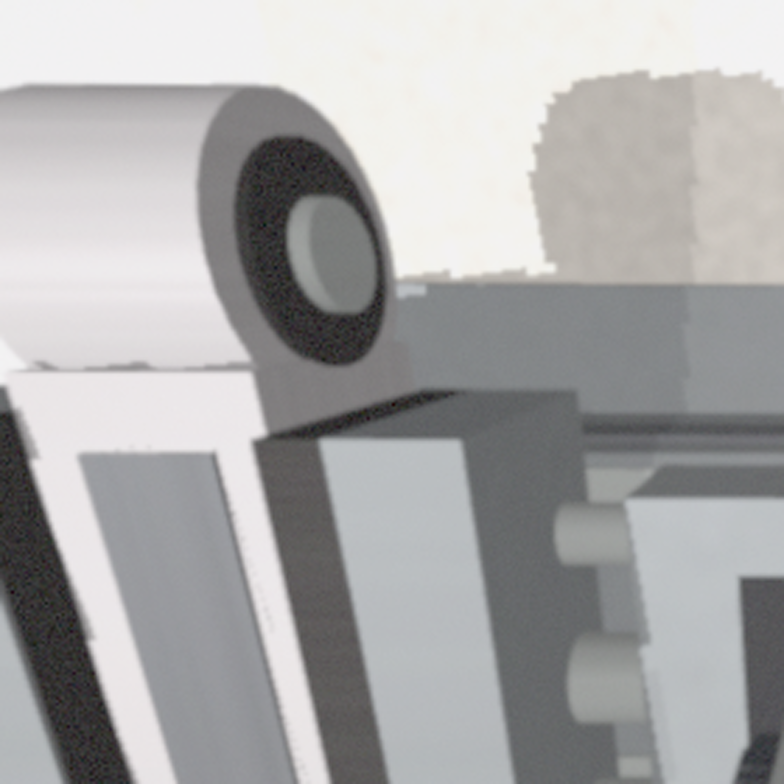

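>>> carry_out(
  steps=[0,0,0,-0.001,0,0,0.1,0,0,0,-0.001,0,0,0.1],
)

```text
t: 6.28
eef_pos: [0.5653, -0.0061, 0.1093]
ee_rot: [179.8, -0.1, 85.7]
contact_force: [-1.5, 4.2, 9.1]
gripper_width: 0.0252
```

>>> carry_out(
  steps=[0,0,0,-0.001,0,0,0.1],
)

```text
t: 6.4
eef_pos: [0.5653, -0.0066, 0.1093]
ee_rot: [179.8, -0.1, 85.7]
contact_force: [-1.2, 6.1, 9.9]
gripper_width: 0.0258
```

>>> carry_out(
  steps=[0,0,0,-0.001,0,0,0.1],
)

```text
t: 6.52
eef_pos: [0.5653, -0.0069, 0.1093]
ee_rot: [179.8, -0.2, 85.7]
contact_force: [-1.2, 6.5, 9.1]
gripper_width: 0.0258
```

>>> carry_out(
  steps=[0,0,0,-0.001,0,0,0.1],
)

```text
t: 6.65
eef_pos: [0.5652, -0.0077, 0.1093]
ee_rot: [179.8, -0.2, 85.7]
contact_force: [-1.2, 6.9, 9.0]
gripper_width: 0.0252
```

>>> carry_out(
  steps=[0,0,0,-0.001,0,0,0.1],
)

```text
t: 6.78
eef_pos: [0.5652, -0.0087, 0.1094]
ee_rot: [179.8, -0.2, 85.7]
contact_force: [-1.8, 6.7, 9.2]
gripper_width: 0.0253
```

>>> carry_out(
  steps=[0,0,0,-0.001,0,0,0.1],
)

```text
t: 6.9
eef_pos: [0.565, -0.0097, 0.1093]
ee_rot: [179.8, -0.2, 85.7]
contact_force: [-2.3, 7.1, 8.1]
gripper_width: 0.0254
```

>>> carry_out(
  steps=[0,0,0,-0.001,0,0,0.1],
)

```text
t: 7.02
eef_pos: [0.565, -0.0107, 0.1093]
ee_rot: [179.8, -0.2, 85.7]
contact_force: [-1.0, 6.7, 8.6]
gripper_width: 0.0253
```

>>> carry_out(
  steps=[0,0,0,-0.0007,0,0,0.1],
)

```text
t: 7.15
eef_pos: [0.5649, -0.0113, 0.1094]
ee_rot: [179.8, -0.2, 85.7]
contact_force: [-0.9, 8.2, 8.1]
gripper_width: 0.0256
```

>>> carry_out(
  steps=[0,0,0,-0.0007,0,0,0.1],
)

```text
t: 7.28
eef_pos: [0.5649, -0.0113, 0.1093]
ee_rot: [179.8, -0.2, 85.8]
contact_force: [-1.3, 10.4, 7.8]
gripper_width: 0.0256
```

>>> carry_out(
  steps=[0,0,0,-0.0003,0,0,0.3,0,0,0,-0.0022,0,0,0.35,0,0,0,-0.0022,0,0,0.4],
)

```text
t: 7.65
eef_pos: [0.5647, -0.0153, 0.1089]
ee_rot: [179.8, -0.3, 85.8]
contact_force: [0.2, 13.0, 3.3]
gripper_width: 0.0344
```

>>> carry_out(
  steps=[0,0,0,-0.0022,0,0,0.45,0,0,0,-0.0022,0,0,0.5],
)

```text
t: 7.9
eef_pos: [0.5642, -0.0195, 0.1084]
ee_rot: [179.8, -0.3, 85.8]
contact_force: [0.7, 14.2, 0.8]
gripper_width: 0.0425
```

>>> carry_out(
  steps=[0,0,0,0,0,0,0.6,0,0,0,0,0,0,0.7,0,0,0,0,0,0,0.7],
)

```text
t: 8.28
eef_pos: [0.5629, -0.0245, 0.1074]
ee_rot: [180.0, 0.0, 85.6]
contact_force: [-0.1, 0.6, 0.3]
gripper_width: 0.0595
```

```bash
python3 - <<'E'
from h import *
import pickle
s=snap("wrist");print(s["o"]["eef_pos"],s["o"]["contact_force"],s["o"]["gripper_width"]);pickle.dump(s,open("w7.pkl","wb"))
crop(s,0,0,640,400,1.25,"w7.png",.6)
crop(s,0,0,280,280,2.8,"w7c.png",.5)
E
```

```text
[ 0.5629115  -0.02447533  0.10744759] [-0.14234031  0.58925213  0.29286296] 0.05949205233627107
```

View pics/w7.png

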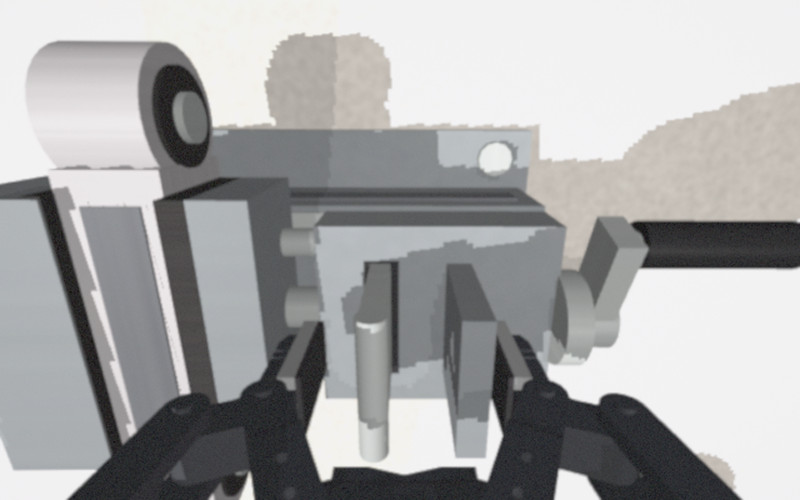

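View pics/w7c.png

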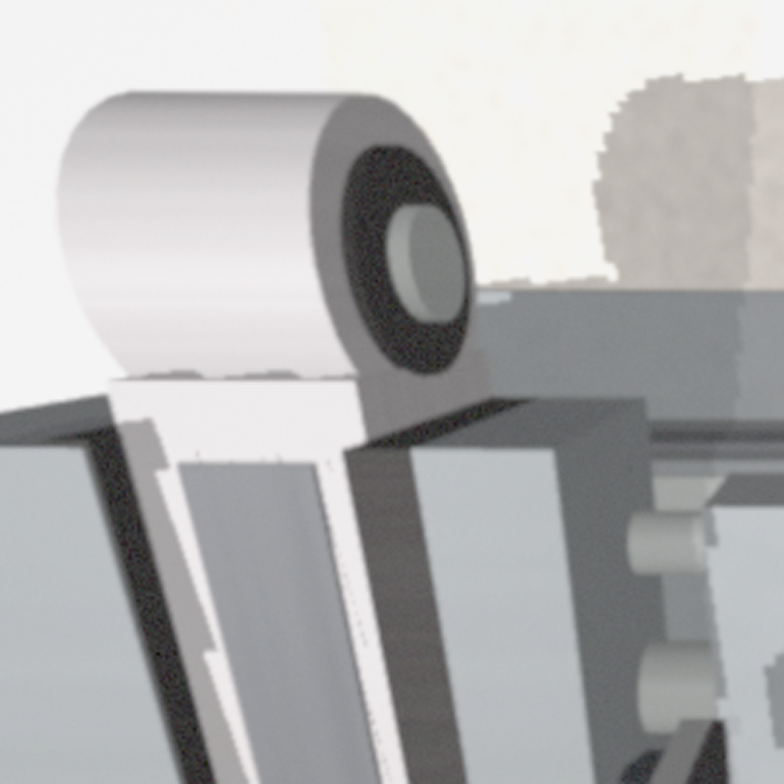

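>>> carry_out(
  steps=[0,0,0,0.002,0,-0.02,0.7,0,0,0,0.001,0,-0.03,0.7,0,0,0,0,0,-0.04,0.7,0,0,0.175,0,0,-0.03,0.7,0,0,0.175,0,0,-0.02,0.7,0,0,0.175,0,0,0,0.7,0,0,0.175,0,0,0,0.7,0,0,0.175,0,0,0,0.7],
)

```text
t: 9.32
eef_pos: [0.563, -0.0212, 0.2473]
ee_rot: [180.0, 0.0, 35.1]
contact_force: [0.5, -0.0, -0.4]
gripper_width: 0.0596
```

>>> carry_out(
  steps=[0,0,0.175,0,0,0,0.7,0,0,0.175,0,0,0,0.7,0,0,0.175,0,0,0,0.7,0,0,0.171,0,0,0,0.7,0,0,0,0,0,0,0.7],
)

```text
t: 9.95
eef_pos: [0.563, -0.021, 0.2472]
ee_rot: [180.0, 0.0, -4.4]
contact_force: [-0.2, -0.8, -0.1]
gripper_width: 0.0598
```

```bash
python3 - <<'E'
from h import *
o=r.observe();print(o["joints"],o["eef_pos"],o["ee_rot"],o["contact_force"])
E
```

```text
[-10.99807012  23.6171487   15.88613267  94.99305637  -7.08744058
  62.39217239   2.56565711] [ 0.563024   -0.02097106  0.24720572] [ 1.79981058e+02  1.30462873e-02 -4.35032691e+00] [-0.16231849 -0.79636537 -0.13192228]
```

>>> carry_out(
  steps=[0,0,0,-0.018,-0.054,0,0.7,0,0,0,-0.018,-0.054,0,0.7,0,0,0,0,0,0,0.7],
)

```text
t: 10.32
eef_pos: [0.5342, 0.0951, 0.2471]
ee_rot: [-179.9, 0.1, -3.7]
contact_force: [-0.0, -0.1, -0.4]
gripper_width: 0.0598
```

```bash
python3 - <<'E'
from h import *
import pickle
s=snap("wrist");print(s["o"]["eef_pos"],s["o"]["contact_force"],s["o"]["gripper_width"]);pickle.dump(s,open("w8.pkl","wb"))
crop(s,0,0,640,400,1.25,"w8.png",.6)
b=snap("side");a=snap("scene");pickle.dump((a,b),open("ab8.pkl","wb"));crop(a,285,155,160,110,5,"s8.png",.6);crop(b,250,80,160,150,4,"d8.png",.6)
E
```

```text
[0.53423271 0.09508038 0.24708045] [-0.0085099  -0.05412774 -0.3673814 ] 0.059797576234473196
```

View pics/w8.png

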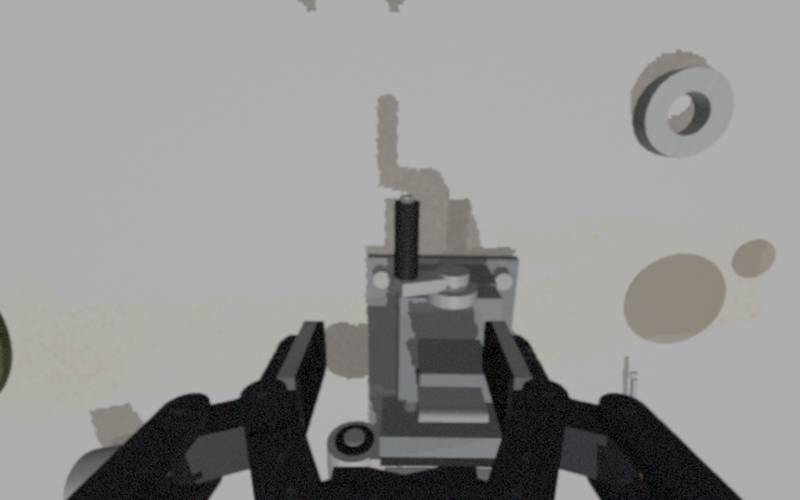

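View pics/s8.png

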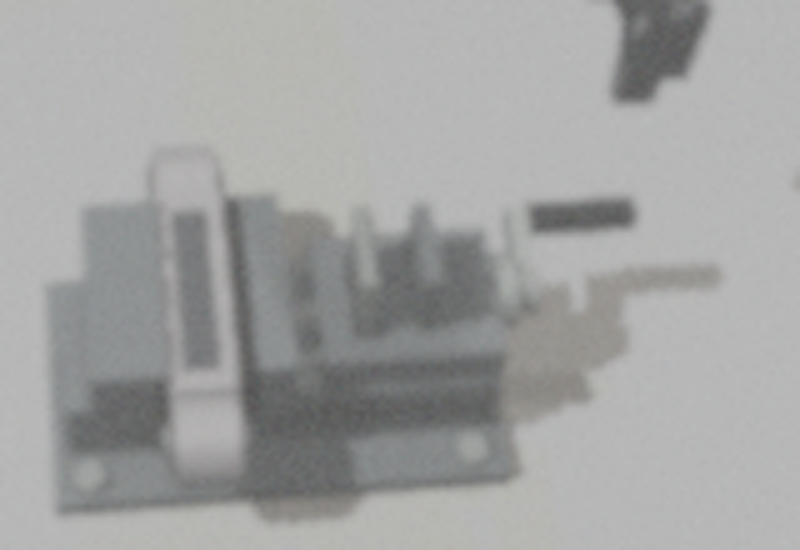

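View pics/d8.png

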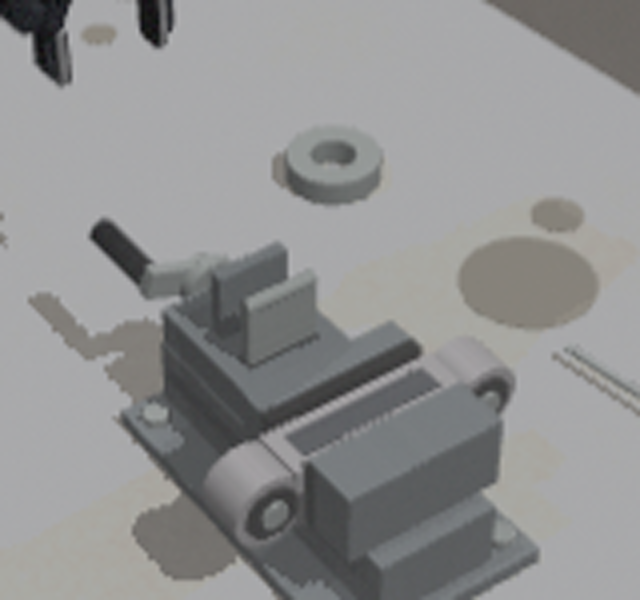

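```bash
python3 - <<'E'
from h import *
import pickle
w=pickle.load(open("w8.pkl","rb"));a,b=pickle.load(open("ab8.pkl","rb"))
S=lambda u,v:(285+u/5,155+v/5)
D=lambda u,v:(250+u/4,80+v/4)
W=lambda u,v:(u/1.25,v/1.25)
for n,x in (("out",tri([w,a,b],[W(407,200),S(633,212),D(100,228)])),("out sd",tri([a,b],[S(633,212),D(100,228)])),("in",tri([w,a,b],[W(405,278),S(532,217),D(145,280)])),
  ("w z.097",atz(w,[W(407,202),W(406,278),W(396,240),W(418,240)],.097))): print(n,np.round(x,4).tolist())
ex=np.array([.0767,.9971]);ey=np.array([-.9971,.0767])
print("hub",[ (p[:2]@ex,p[:2]@ey) for p in atz(w,[W(432,290),W(476,290)],.085)])
crop(w,270,130,150,120,5,"w8c.png",.6)
E
```

```text
out [0.5384, 0.1198, 0.0969]
out sd [0.5391, 0.1202, 0.0967]
in [0.5324, 0.0625, 0.0956]
w z.097 [[0.5373, 0.1181, 0.097], [0.533, 0.0607, 0.097], [0.5276, 0.0908, 0.097], [0.5435, 0.0897, 0.097]]
hub [(np.float64(0.08654967485687462), np.float64(-0.547516990002541)), (np.float64(0.0870375244284172), np.float64(-0.5820636094589904))]
```

View pics/w8c.png

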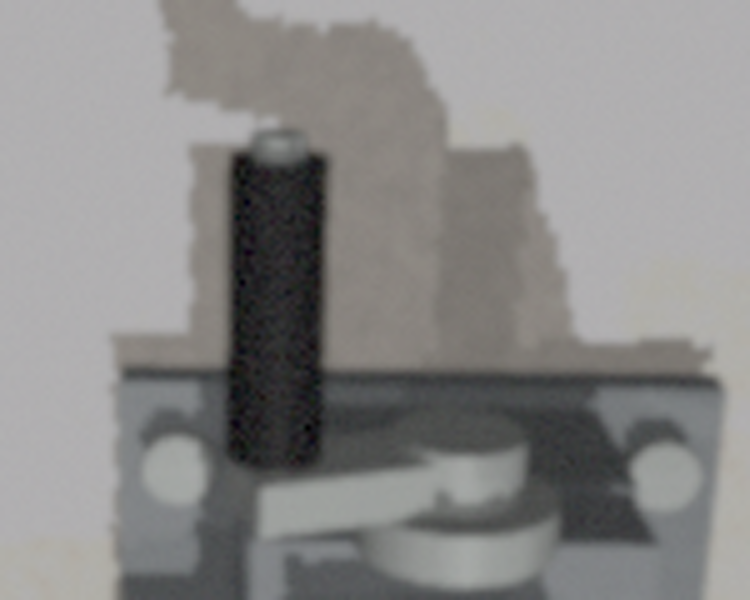

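>>> carry_out(
  steps=[0,0,0,0.001,0.002,0.05,0.7,0,0,0,0,0,0.05,0.7,0,0,0,0,0,0,0.6,0,0,0,0,0,0,0.6],
)

```text
t: 10.98
eef_pos: [0.5376, 0.0862, 0.1488]
ee_rot: [180.0, -0.1, -4.5]
contact_force: [0.4, 1.5, 0.1]
gripper_width: 0.0511
```

```bash
python3 - <<'E'
from h import *
import pickle
s=snap("wrist");print(s["o"]["eef_pos"],s["o"]["ee_rot"],s["o"]["contact_force"],s["o"]["gripper_width"])
crop(s,0,0,640,400,1.25,"w9.png",.6)
E
```

```text
[0.53757968 0.08623476 0.1488007 ] [ 1.79994351e+02 -1.00414353e-01 -4.48418538e+00] [0.38679246 1.52008105 0.08141587] 0.051055977352758304
```

View pics/w9.png

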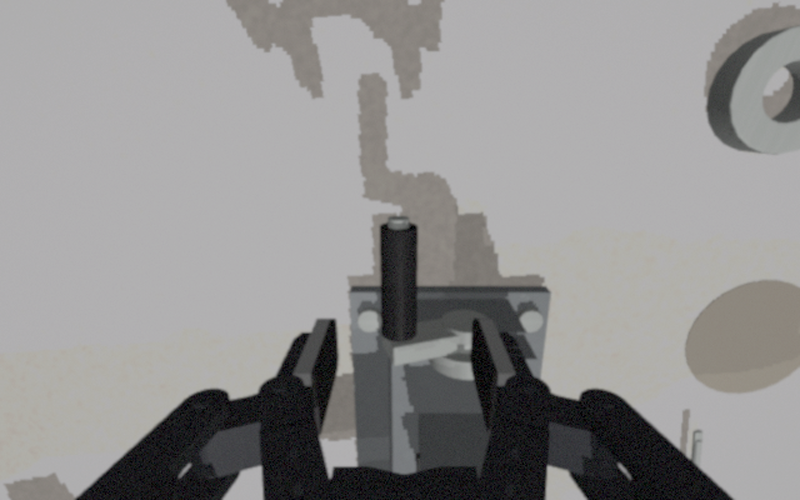

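>>> carry_out(
  steps=[0,0,0,-0.0025,-0.007,0.01,0.6,0,0,0,0,0,0.025,0.6,0,0,0,0,0,0.02,0.6,0,0,0,0,0,0.008,0.6,0,0,0,0,0,0,0.6],
)

```text
t: 11.65
eef_pos: [0.5344, 0.0948, 0.0844]
ee_rot: [-180.0, 0.0, -4.4]
contact_force: [0.9, -1.0, -0.1]
gripper_width: 0.0512
```

```bash
python3 - <<'E'
from h import *
import pickle
s=snap("wrist");print(s["o"]["eef_pos"],s["o"]["ee_rot"],s["o"]["contact_force"],s["o"]["gripper_width"])
crop(s,0,0,640,400,1.25,"w10.png",.6)
s=snap("scene");crop(s,285,155,160,110,5,"s10.png",.6)
E
```

```text
[0.53442941 0.09484247 0.08438029] [-1.79996684e+02  5.86781421e-03 -4.39473847e+00] [ 0.85302746 -1.02773061 -0.12466315] 0.05118228847434747
```

View pics/w10.png

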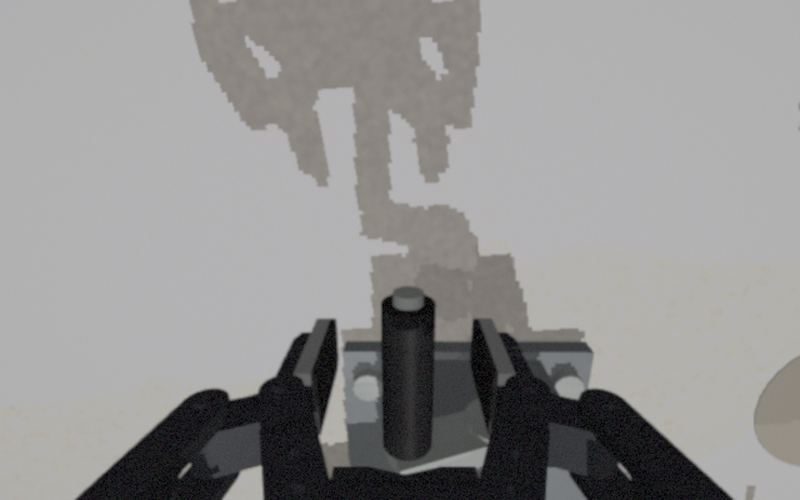

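View pics/s10.png

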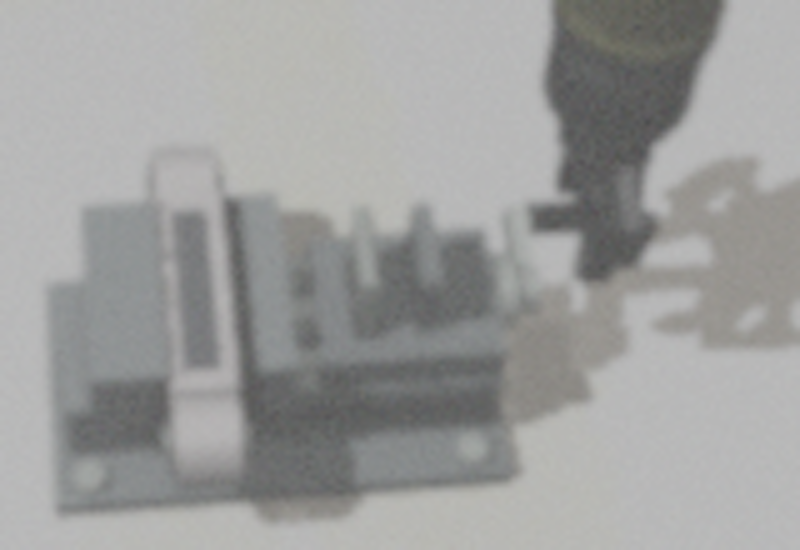

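>>> carry_out(
  steps=[0,0,0,0,0,0,0.4,0,0,0,0,0,0,0.1,0,0,0,0,0,0,0.1,0,0,0,0,0,0,0.1],
  grip_force=60,
)

```text
t: 12.25
eef_pos: [0.5355, 0.0945, 0.0849]
ee_rot: [-180.0, -0.1, -4.4]
contact_force: [3.3, -0.7, 4.2]
gripper_width: 0.0166
```

```bash
python3 - <<'E'
from h import *
o=r.observe();print(o["eef_pos"],o["contact_force"],o["torque"],o["gripper_width"])
# path
R=.038;t0=np.radians(72.3)
for d in range(0,75,5):
    t=t0+np.radians(d);print(d,"toolx(-y) %.4f toolz %.4f"%(-R*(np.sin(t)-np.sin(t0)),-R*(np.cos(t)-np.cos(t0))))
E
```

```text
[0.53554549 0.09454336 0.08491488] [ 3.32445803 -0.68610599  4.15087521] [-0.03084352 -0.6142894  -0.04643103] 0.016557747487931603
0 toolx(-y) -0.0000 toolz -0.0000
5 toolx(-y) -0.0009 toolz 0.0032
10 toolx(-y) -0.0015 toolz 0.0065
15 toolx(-y) -0.0018 toolz 0.0098
20 toolx(-y) -0.0018 toolz 0.0131
25 toolx(-y) -0.0015 toolz 0.0164
30 toolx(-y) -0.0009 toolz 0.0196
35 toolx(-y) -0.0001 toolz 0.0229
40 toolx(-y) 0.0010 toolz 0.0260
45 toolx(-y) 0.0024 toolz 0.0290
50 toolx(-y) 0.0041 toolz 0.0319
55 toolx(-y) 0.0060 toolz 0.0346
60 toolx(-y) 0.0081 toolz 0.0371
65 toolx(-y) 0.0104 toolz 0.0395
70 toolx(-y) 0.0130 toolz 0.0416
```

>>> carry_out(
  steps=[0,0,0,0.0003,0,0.0032,0.1,0,0,0,-0.0006,0,0.0033,0.1],
)

```text
t: 12.5
eef_pos: [0.534, 0.0948, 0.0784]
ee_rot: [-180.0, -0.0, -4.4]
contact_force: [-1.6, -0.1, 9.3]
gripper_width: 0.0158
```

>>> carry_out(
  steps=[0,0,0,-0.0003,0,0.0033,0.1],
)

```text
t: 12.62
eef_pos: [0.5336, 0.0948, 0.075]
ee_rot: [-180.0, 0.0, -4.4]
contact_force: [-0.2, 1.0, 9.6]
gripper_width: 0.0163
```

>>> carry_out(
  steps=[0,0,0,0,0,0.0033,0.1],
)

```text
t: 12.75
eef_pos: [0.5335, 0.0948, 0.0718]
ee_rot: [-180.0, 0.0, -4.4]
contact_force: [-2.3, 0.3, 9.9]
gripper_width: 0.0163
```

>>> carry_out(
  steps=[0,0,0,0.0003,0,0.0033,0.1],
)

```text
t: 12.88
eef_pos: [0.5337, 0.0948, 0.0685]
ee_rot: [-180.0, 0.0, -4.4]
contact_force: [-2.1, -0.0, 10.6]
gripper_width: 0.0162
```

>>> carry_out(
  steps=[0,0,0,0.0006,0,0.0032,0.1],
)

```text
t: 13.0
eef_pos: [0.5342, 0.0948, 0.0652]
ee_rot: [-180.0, 0.0, -4.4]
contact_force: [-2.5, 0.8, 10.6]
gripper_width: 0.0158
```

>>> carry_out(
  steps=[0,0,0,0.0008,0,0.0032,0.1],
)

```text
t: 13.12
eef_pos: [0.535, 0.0948, 0.0621]
ee_rot: [-180.0, 0.0, -4.4]
contact_force: [-2.9, 1.4, 11.2]
gripper_width: 0.0161
```

>>> carry_out(
  steps=[0,0,0,0.0011,0,0.0031,0.1],
)

```text
t: 13.25
eef_pos: [0.5359, 0.0948, 0.059]
ee_rot: [-180.0, 0.1, -4.4]
contact_force: [-2.9, 0.8, 11.2]
gripper_width: 0.0164
```

>>> carry_out(
  steps=[0,0,0,0.0014,0,0.003,0.1],
)

```text
t: 13.38
eef_pos: [0.5372, 0.0947, 0.056]
ee_rot: [-180.0, 0.1, -4.4]
contact_force: [-2.7, 0.9, 13.0]
gripper_width: 0.0167
```

```bash
python3 - <<'E'
from h import *
for i in range(3):
    o=r.observe();print(o["eef_pos"],o["contact_force"],o["torque"])
s=snap("scene");crop(s,285,155,160,110,5,"s11.png",.6)
s=snap("side");crop(s,250,80,160,150,4,"d11.png",.6)
o=r.observe();print(o["eef_pos"],o["contact_force"],o["torque"])
E
```

```text
[0.53718605 0.09469535 0.05599981] [-2.68408143  0.89048327 13.0432449 ] [ 0.1981621   0.64919702 -0.14815721]
[0.53718605 0.09469535 0.05599981] [-2.68408143  0.89048327 13.0432449 ] [ 0.1981621   0.64919702 -0.14815721]
[0.53718605 0.09469535 0.05599981] [-2.68408143  0.89048327 13.0432449 ] [ 0.1981621   0.64919702 -0.14815721]
[0.53727793 0.09471523 0.0557726 ] [-1.95632167  1.43991297  9.26051432] [ 0.16523653  0.39742347 -0.05830794]
```

View pics/d11.png

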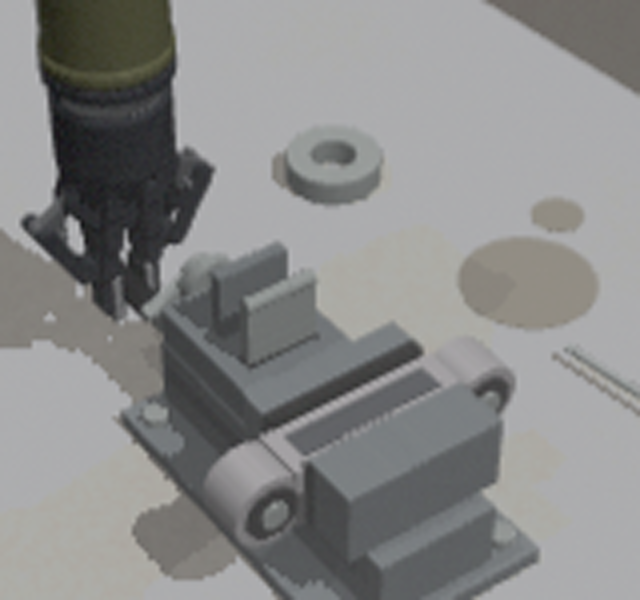

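>>> carry_out(
  steps=[0,0,0,0.0013,0,0.0023,0.1],
)

```text
t: 13.6
eef_pos: [0.5383, 0.0947, 0.0538]
ee_rot: [-180.0, 0.1, -4.4]
contact_force: [-3.7, 1.7, 13.1]
gripper_width: 0.0163
```

>>> carry_out(
  steps=[0,0,0,0,0,0,0.3,0,0,0,0,0,0,0.6,0,0,0,0,0,0,0.6,0,0,0,0,0,0,0.6],
)

```text
t: 14.1
eef_pos: [0.5391, 0.0941, 0.0529]
ee_rot: [180.0, 0.0, -4.4]
contact_force: [-0.8, 0.8, -0.2]
gripper_width: 0.0511
```

```bash
python3 - <<'E'
from h import *
s=snap("wrist");print(s["o"]["eef_pos"],s["o"]["contact_force"],s["o"]["gripper_width"])
crop(s,0,0,640,400,1.25,"w12.png",.6)
E
```

```text
[0.53913288 0.09407164 0.05292316] [-0.79018501  0.82568594 -0.20784968] 0.051057075126696105
```

View pics/w12.png

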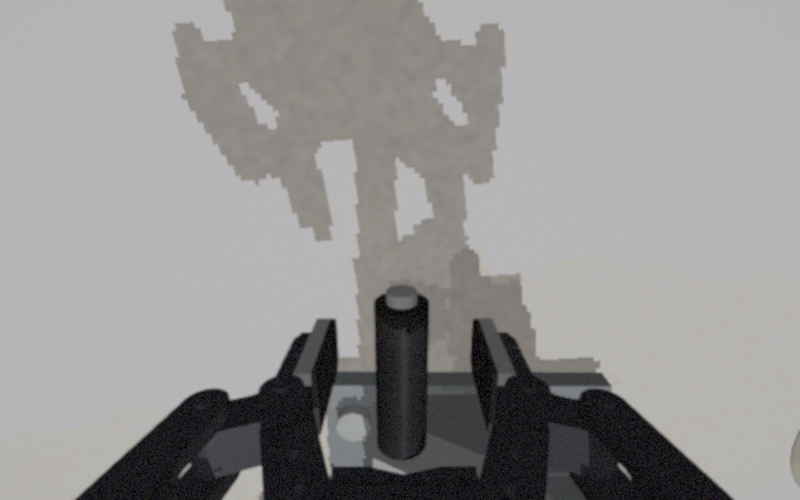

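Both pads are clear of the handle (handle at 375–428, pads at about 330 and 478). I'll lift straight up.

>>> carry_out(
  steps=[0,0,0,0,0,-0.02,0.6,0,0,0,0,0,-0.04,0.6,0,0,0,0,0,-0.05,0.6,0,0,0,0,0,-0.05,0.6,0,0,0,0,-0.05,-0.03,0.6,0,0,0,0,-0.03,0,0.6,0,0,0,0,0,0,0.6],
)

```text
t: 15.02
eef_pos: [0.545, 0.1772, 0.2431]
ee_rot: [-179.9, 0.0, -4.1]
contact_force: [-0.0, -0.1, -0.5]
gripper_width: 0.0513
```

```bash
python3 - <<'E'
from h import *
import pickle
s=snap("scene");crop(s,285,155,160,110,5,"s13.png",.6);a=s
s=snap("side");crop(s,250,80,160,150,4,"d13.png",.6);b=s
print(r.observe()["eef_pos"],r.observe()["contact_force"]);pickle.dump((a,b),open("ab13.pkl","wb"))
E
```

```text
[0.54515322 0.17339419 0.24271302] [-1.14591919  0.24375295 -0.29996169]
```

View pics/s13.png

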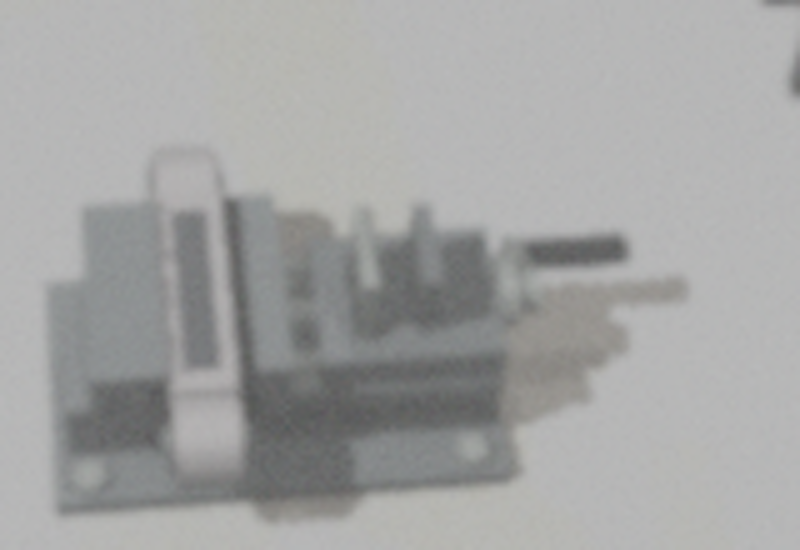

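View pics/d13.png

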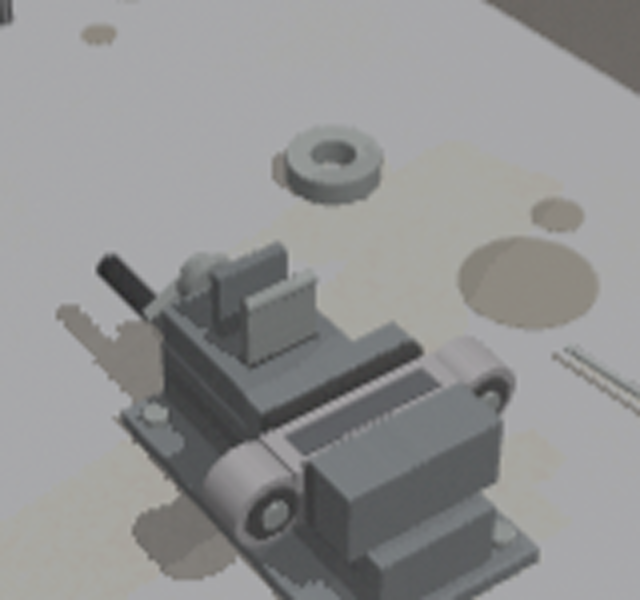

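```bash
python3 - <<'E'
from h import *
import pickle
a,b=pickle.load(open("ab13.pkl","rb"))
print(tri([a,b],[(285+627/5,155+247/5),(250+103/4,80+262/4)]))
print(r.sign_off())
E
```

```text
[0.54059179 0.12194235 0.06534697]
the job is handed in; nothing more can be done
None
```

The link is clamped in the vise and the job is handed in at about 15 s of the 72 s allowed. The hand-in gives no verdict, and I could not measure the clamping force directly.

- **Sliding the jaw:** I squeezed the lever and slid the carriage about 66 mm. The jaw met the link and pushed it about 5 mm, until it stopped against the fixed jaw. The push peaked at about 10 N at the wrist (about 14 N while letting the lever go), well under the 40 N limit.
- **Letting the lever go:** I moved the tool along as the fingers opened, so the grip plate was held until the carriage locked. The pictures show the lever sprung out and the jaw against the link.
- **Tightening:** I turned the crank about 49° clockwise, from about 72° to about 121°. The force along the handle's path rose from about 9 N to about 13.1 N.

**Last checks:**
- **Crank:** the handle stayed where I left it after release. Its height measured 65.3 mm, against 65.5 mm expected.
- **Link and bystanders:** the link looks level between both jaws. The bearing ring and screwdriver look unmoved. The ball joint was not in the final pictures, but the arm never went near it.
- **Robot:** it is clear of everything.

**Where the checks disagree:** the handle force points to about 80 N on the link. The crank angle, if there were no slack, gives up to about 110–120 N. Both lie between the 50 N and 140 N limits.

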